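# Heft the baking-bead jars and shelve or refill

### The arm

A 6-joint arm with a two-finger parallel gripper is mounted at the origin on the work surface. World frame = base frame: x ahead of the robot, y to its left, z up, the work surface at z = 0. Lengths are in m, angles in rad, forces in N, time in s.
With the tool pointing down it reaches from about 0.325 to 0.775 m from the base axis. Payload 5.5 kg.
Tool frame: the origin (TCP) lies midway between the tips of the shut fingers; the grasp point (between the pads) lies 19 mm behind it; z points along the fingers, y is the line along which they close (so a half turn about z gives the same grasp; the last joint's range is limited). The gripper opens to 88 mm and grips with 3 to 60 N. Pads are 20 mm wide; open, the fingers measure 115 mm over their backs; the gripper's body (75 mm by 178 mm) begins 61 mm behind the grasp point.
Start: joints at [-1.198, 0.091, 1.231, -0, 1.82, -0.057], TCP at [0.25, -0.545, 0.223] pointing down, gripper open.
Joint ranges: [-2.87, 2.87], [-0.86, 2.18], [0.17, 2.46], [-1.51, 4.65], [0.06, 2.69], [-2.65, 2.65]. Speed limits (rad/s): [2.57, 2.57, 3.01, 3.14, 3.14, 3.14].

### API

Orientations are given as [roll, pitch, yaw] about the fixed x, y, z axes, in that order (R = Rz(yaw) Ry(pitch) Rx(roll)).
In Python, from cell import arm gives the robot as it stands.
- The arm moves only by the tool arm_command, never from a script. Its argument "motion" is a list that holds one entry, the list of rows, each a list of 7 numbers: the shift along the tool's x, y, z as a fraction of full scale, then the turn, a rotation vector about the tool's x, y, z as a fraction of full scale, then the opening, from -1 (shut) to 1 (fully open). A call has 1 to 12 rows; each row shifts and turns the commanded pose from where the row before left it, along the tool's axes as they then stand; what a row does not reach is not made up. Full scale, the value 1, is 300 mm for a shift and 90 degrees for a turn. A row lasts 1/10 s, in which the tool goes at most 50 mm and 8.59 degrees, less where a joint would pass 70% of its speed; a pose out of reach is approached as far as the arm can. A call with a number of a shift or a turn outside -1 to 1 is refused whole. A call with a gripper value outside its range is refused whole. The fingers move at their own pace and stop on an object; "squeeze" is the grip in N (left out, the last holds). Time passes only in rows, so rows that do not move let the fingers close. It gives the time, the measured TCP pose, the force, the opening and the grip force at its end, in the units of the state.
- arm.observe(): the state, without advancing time (a new reading comes with each control period).
- arm.capture(name): name is "scene" or "top" or "wrist"; returns the picture (420x560x3 uint8, red, green, blue); there is no depth.
- arm.get_calibration(name): a dict with "fov_y" (degrees; the focal length in pixels is half the picture's height over the tangent of half this angle, whatever the lens; pixels are square), "cx", "cy" (the principal point, pixels), "eye" and "rotation" of the camera in the world; the wrist camera has in their place "hand_eye" (4x4, takes a point from camera to tool coordinates, whose origin is the TCP and whose axes are the flange's). Camera axes: x right, y down, z forward; pixel columns grow to the right and rows downward; lengths in m; the calibration is good to about 2 mm. A picture is of the moment at which its call begins: read the wrist's pose just before it. get_calibration takes no time and is no camera call.
- arm.hand_in(): hands the job in; it is judged then, once.
The state is a dict: "time_s": time; "joints": joint angles; "joint_velocities": joint speeds; "effort": joint torques, N m; "eef_pos": TCP position; "tcp_rot": TCP orientation; "force": force on the tool from outside, world axes, zero at the start; "torque": the same for the moment, N m; "finger_gap": finger opening in m; "finger_force": force on a finger pad.
Only numpy, scipy, OpenCV 4.12 (cv2) and the standard library are available. Lean on these libraries where they do the work, as an engineer would, in place of code of your own. Each camera call takes 0.05 s, during which the arm holds its last target. There are 200 camera calls.

### The job

Two identical white jars with bamboo lids stand on the counter; they hold baking beads and only lifting one tells how full it is. Set each jar that weighs more than half a kilo on the empty middle tier of the clear acrylic stand, and each jar that weighs less on the dark wooden refill tray. Keep the jars upright, put them down gently without dropping them, and leave the egg cups, glass jar and beaker where they are.

Things in the scene. Friction and masses are not known exactly. Their poses are not given: they have to be found in the camera images.
- jar_1: Opaque white ceramic jar, round, 62 across and 100 tall, with a fixed flat bamboo lid 56 across, 14 thick (114 tall in all). Loose on the counter at the start. Sealed, its contents do not shift; total mass 180 to 840 g, drawn anew for each jar every time, so neither name nor place tells it. Mass centre about 57 up. Origin: centre of its underside, z up.
- jar_2: Second jar, the same in looks and size as jar_1, its mass drawn independently. (Behind both, at the back of the counter, a fixed chrome egg cooker, 164 across and 154 tall, stands with its axis at least 170 farther from the robot than any jar.) Origin: centre of its underside, z up.
- tiers: Fixed stand of three clear acrylic steps, 328 deep (x) by 280 wide (y). Each step is a 6 thick board, 108 deep, on two side walls; board tops 60, 120, 180 above the counter, centred at x = -110, 0, +110. Origin: centre of the footprint at counter height; x points up the steps (lowest step nearest the robot), y across. Stands left or right.
- middle_tier (a point): Centre of the upper face of the middle step (120 above the counter), axes as tiers. The step is empty at the start and has room for both jars, for instance at y = -70 and y = +70.
- refill_tray: Fixed tray of dark wood with a low rim, 170 (x) by 280 (y), rim 18 high and 6 thick. Empty at the start, room for both jars, for instance at y = -70 and y = +70. Origin: centre of its underside. It stands to the right when the tiers stand to the left, and the other way round.
- refill_tray_in (a point): Centre of the tray's inner floor, which is 158 by 268; axes as refill_tray.
- egg_cup_1: White egg cup with a foot, 54 tall, 49 across the rim; loose, on the top step; leave alone. Origin: centre of its underside.
- egg_cup_2: Blue egg cup with a foot, 54 tall, 49 across the rim; loose, on the top step; leave alone. Origin: centre of its underside.
- egg_cup_3: White egg cup with a foot, 54 tall, 49 across the rim; loose, on the lowest step; leave alone. Origin: centre of its underside.
- glass_jar: Small clear glass jar with a bamboo lid, 54 across, 72 tall, loose on the top step; leave alone. Origin: centre of its underside.
- beaker: White plastic measuring beaker, open, 100 tall, 84 across the rim with a side handle reaching 72 out; loose on the counter beyond the tray; leave alone. Origin: centre of its underside.
Not all that is in view belongs to the job. What is shaped like the jar_2 but yellow is not meant. What is shaped like the jar_1 but turquoise is not meant.

How it is judged:
By the outcome, as a careful person would: the job done as asked, in the order asked, and still so for the second after the job is handed in, with the robot touching nothing.
It also fails if it takes over 72 s, if anything falls off the work surface, if the arm or the gripper's body presses on something with over 40 N, if the wrist force passes 120 N, or if a joint passes its speed limit or range.

## Working session

There is one attempt and no reset: what is moved stays moved. The work goes in short steps, Python scripts to look and compute and a tool call to move; the robot and the scene stay as the last step left them, time stands still between calls to the robot, and variables do not carry over. Pictures are saved under pics/ and viewed, at most 10 in all, crops included, and the job is handed in when it is done.

Besides the shell and the picture viewer there is one more tool, called after "Emit:" in YAML: its name, and indented under it one key for each argument. arm_command: Moves the arm, as the interface text tells. Shift numbers are shares of 300 mm and turn numbers shares of 90 degrees, none past 1 either way. Its arguments: {"type":"object","properties":{"motion":{"type":"array","items":{"type":"array","items":{"type":"array","items":{"type":"number"}}}},"squeeze":{"type":"number"}},"required":["motion"]}

```bash
mkdir -p pics; ls
python3 - <<'E'
from cell import arm
import cv2
for n in ("scene","top"):
    cv2.imwrite(f"pics/{n}0.png",arm.capture(n)[:,:,::-1])
    c=arm.get_calibration(n);print(n,c)
print(arm.get_calibration("wrist"));print(arm.observe())
E
```

```text
pics
scene {'fov_y': 55.39213606544477, 'cx': 277.75808269826297, 'cy': 208.28824226675937, 'eye': array([ 1.26051487, -0.40657804,  0.66909014]), 'rotation': array([-2.17840664, -0.01228732,  1.03574839])}
top {'fov_y': 47.129618406404276, 'cx': 283.2776078806213, 'cy': 213.77467238659875, 'eye': array([ 0.29535688, -0.01963691,  1.52152667]), 'rotation': array([-2.95430369, -0.00314907, -1.55595646])}
{'fov_y': 60.95325072518577, 'cx': 280.1899722544905, 'cy': 209.12745055713168, 'hand_eye': array([[-6.00586860e-04, -9.63199929e-01, -2.68785296e-01,
         7.42266363e-02],
       [ 9.99999023e-01, -2.39237010e-04, -1.37713337e-03,
         1.11630202e-04],
       [ 1.26215138e-03, -2.68785861e-01,  9.63199132e-01,
        -1.61874286e-01],
       [ 0.00000000e+00,  0.00000000e+00,  0.00000000e+00,
         1.00000000e+00]])}
{'time_s': 0.1, 'joints': array([-1.19772410e+00,  9.17911902e-02,  1.23173660e+00,  7.98100340e-06,
        1.81981145e+00, -5.67222973e-02]), 'joint_velocities': array([ 0.00169947, -0.0019284 , -0.00195835,  0.00029237, -0.00142685,
       -0.00045664]), 'effort': array([ 3.43701358e-03, -4.47855878e+01, -4.07571709e+01,  6.99767238e-02,
        2.84272071e-02, -9.64728065e-05]), 'eef_pos': array([ 0.24990338, -0.54519147,  0.22163169]), 'tcp_rot': array([-3.13984932e+00, -1.06742982e-04,  4.29796387e-01]), 'force': array([-1.16161182, -0.49245193, -0.48711179]), 'torque': array([-0.05720033,  0.0753442 ,  0.01388985]), 'finger_force': 0.0, 'finger_gap': 0.08777543730237836}
```

View pics/scene0.png

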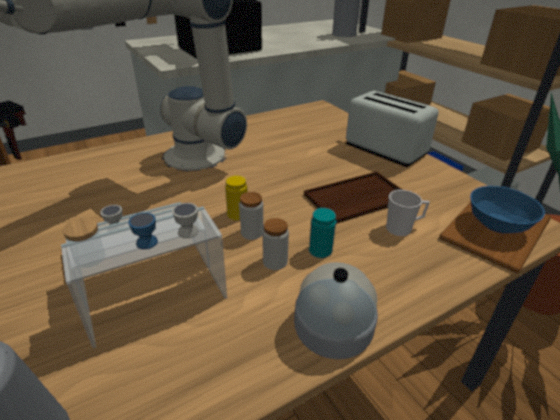

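View pics/top0.png

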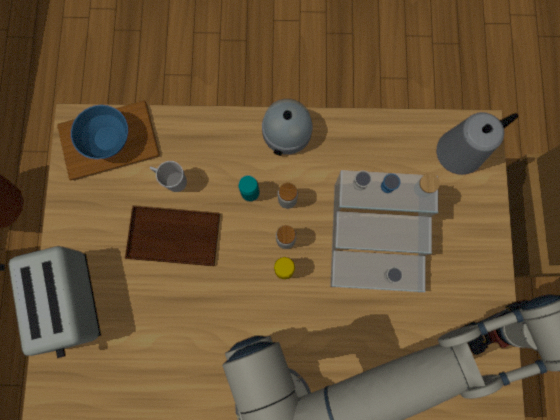

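The top view shows two bamboo-lidded jars at (288,190) and (286,232). The same jars in the scene view are at (275,230) and (251,200). What could be mistaken for them:
- the yellow jar, top (284,267), scene (236,185)
- the turquoise jar, top (249,187), scene (322,218)
- the glass jar's lid, top (429,183), scene (80,228)

I choose the white jars with bamboo lids. The stand is on the right (robot's -y) and the tray on the left. Next I'll take close crops to check.

Run:
```python
import cv2
t=cv2.imread("pics/top0.png");s=cv2.imread("pics/scene0.png")
cv2.imwrite("pics/topc.png",cv2.resize(t[155:305,240:440],None,fx=4,fy=4,interpolation=cv2.INTER_CUBIC))
cv2.imwrite("pics/scenec.png",cv2.resize(s[165:345,55:315],None,fx=3,fy=3,interpolation=cv2.INTER_CUBIC))
```

```text
(no output)
```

View pics/topc.png

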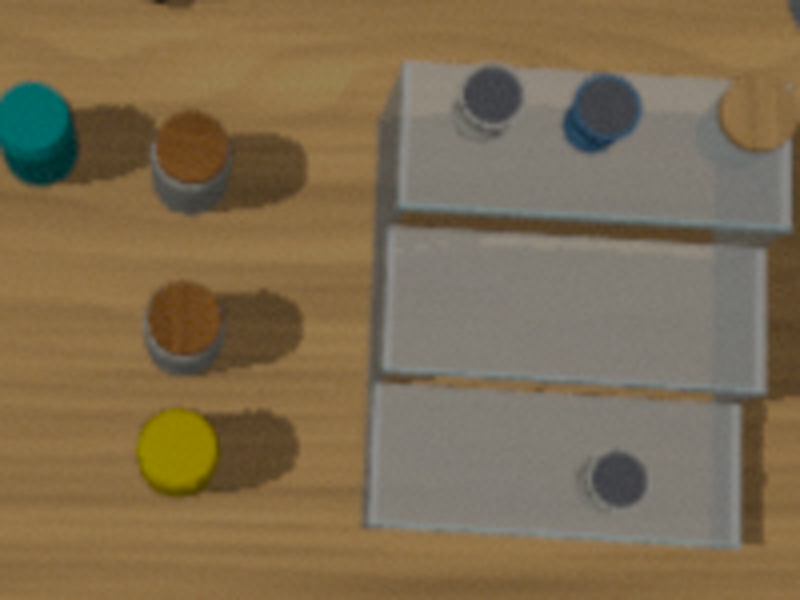

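View pics/scenec.png

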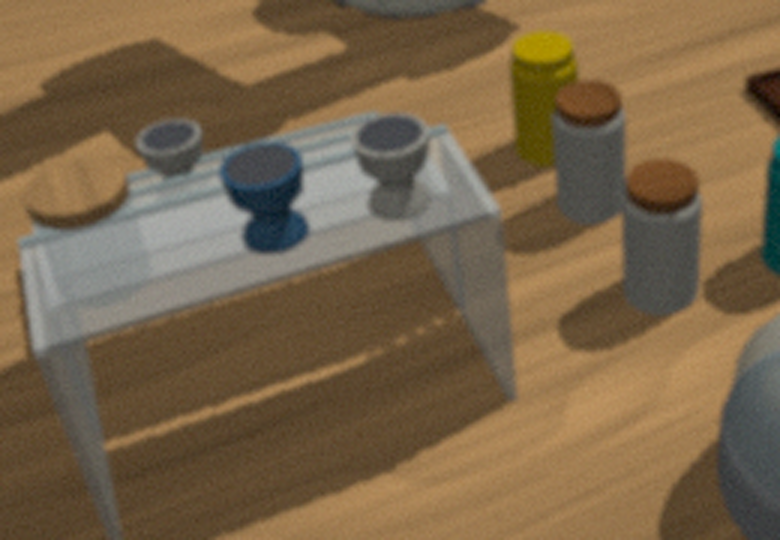

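```bash
cat > h.py <<'E'
import numpy as np
from cell import arm
from scipy.spatial.transform import Rotation as Ro
from scipy.optimize import least_squares
def cam(n):
    c=arm.get_calibration(n);f=210/np.tan(np.radians(c['fov_y']/2))
    if n=="wrist":
        o=arm.observe();T=np.eye(4);T[:3,:3]=Ro.from_euler('xyz',o['tcp_rot']).as_matrix();T[:3,3]=o['eef_pos']
        T=T@c['hand_eye'];return f,c['cx'],c['cy'],T[:3,3],T[:3,:3]
    return f,c['cx'],c['cy'],np.array(c['eye']),Ro.from_euler('xyz',c['rotation']).as_matrix()
def proj(c,P):
    f,cx,cy,e,R=c;q=(np.atleast_2d(P)-e)@R
    return np.c_[cx+f*q[:,0]/q[:,2],cy+f*q[:,1]/q[:,2]]
def ray(c,p):
    f,cx,cy,e,R=c;return e,R@np.array([(p[0]-cx)/f,(p[1]-cy)/f,1])
def plane(c,p,z):
    e,d=ray(c,p);return e+d*(z-e[2])/d[2]
def tri(cs,ps):
    r=least_squares(lambda P:np.concatenate([proj(c,P)[0]-p for c,p in zip(cs,ps)]),[.5,0,.1]);return r.x,r.fun
E
python3 - <<'E'
from h import *
np.set_printoptions(precision=4,suppress=True)
t,s=cam("top"),cam("scene")
T=lambda p:(np.array(p)+.5)/4-.5+[240,155]
S=lambda p:(np.array(p)+.5)/3-.5+[55,165]
for n,a,b in (("far",(193,147),(662,180)),("near",(184,317),(588,99)),("tiercornR",(790,231+0),(38+0,350)),("tierBL",(403,61),(498,213))):
    print(n,*tri([t,s],[T(a),S(b)]),plane(t,T(a),.114),plane(s,S(b),.114))
loc=[];px=[]
for k,(X,Z) in enumerate(((110,180),(0,120),(-110,60))):
    for dx,dy in ((54,140),(54,-140),(-54,-140),(-54,140)): loc.append([X+dx,dy,Z])
px=[(403,61),(800,80),(790,231),(398,208),(388,225),(770,248),(765,394),(384,374),(375,380),(742,403),(739,546),(367,526)]
loc=np.array(loc)/1e3;px=np.array([T(p) for p in px])
def W(v,l,zs=1):
    c,q=np.cos(v[2]),np.sin(v[2]);return np.c_[v[0]+c*l[:,0]-q*l[:,1],v[1]+q*l[:,0]+c*l[:,1],l[:,2]*zs]
r=least_squares(lambda v:(proj(t,W(v,loc,v[3]))-px).ravel(),[.5,-.3,0,1],loss='soft_l1');print("tiers",r.x);print((proj(t,W(r.x,loc,r.x[3]))-px).round(1).tolist())
print("scene check of back corners",(proj(s,W(r.x,loc[:2]))),S((498,213)),S((38,350)))
print("middle +-70",W(r.x,np.array([[0,.07,.12],[0,-.07,.12]])))
l2=np.array([[85,140,18],[85,-140,18],[-85,-140,18],[-85,140,18]])/1e3
p2=np.array([(132,207),(220,209),(217,265),(127,262)])
r=least_squares(lambda v:(proj(t,W(v,l2))-p2).ravel(),[.5,.3,0]);print("tray",r.x,r.fun.round(1));print(W(r.x,np.array([[0,.07,.006],[0,-.07,.006]])))
print("tray scene",proj(s,W(r.x,l2)))
E
```

```text
far [ 0.631  -0.0324  0.114 ] [-0.1653 -0.0874 -0.1421  0.016 ] [ 0.6308 -0.0329  0.114 ] [ 0.6311 -0.0321  0.114 ]
near [ 0.5018 -0.0283  0.1131] [ 0.1085  0.0516  0.1021 -0.01  ] [ 0.5019 -0.0279  0.114 ] [ 0.503  -0.0291  0.114 ]
tiercornR [ 0.5761 -0.4714  0.1054] [-3.3151 -0.342  -1.9956 -0.0593] [ 0.5735 -0.4785  0.114 ] [ 0.5886 -0.4671  0.114 ]
tierBL [ 0.6812 -0.1849  0.1775] [ 0.5749  0.2301  0.4141 -0.031 ] [ 0.7001 -0.191   0.114 ] [ 0.6059 -0.1571  0.114 ]
tiers [ 0.5112 -0.3159 -0.0446  1.0131]
[[0.2, -0.3], [-1.8, 0.6], [0.7, -0.3], [0.1, -0.4], [0.1, 0.2], [-0.8, -0.0], [0.3, -0.2], [-0.3, -0.9], [-0.3, 0.6], [-0.0, 0.4], [0.6, 0.5], [0.3, -0.1]]
scene check of back corners [[221.7775 234.4367]
 [ 65.3447 282.1309]] [220.6667 235.6667] [ 67.3333 281.3333]
middle +-70 [[ 0.5144 -0.246   0.12  ]
 [ 0.5081 -0.3858  0.12  ]]
tray [ 0.5054  0.3229 -0.0138] [-0.   0.8 -0.1  1.3 -0.  -1.2  0.2 -0.8]
[[0.5064 0.3929 0.006 ]
 [0.5044 0.2529 0.006 ]]
tray scene [[409.4243 194.3054]
 [334.5995 221.0378]
 [301.0731 191.76  ]
 [372.051  170.0045]]
```

Both jars measure z≈0.114 from two views, matching the text. They are at near (0.502,-0.028) and far (0.631,-0.032), both within reach. The middle-tier height fits at 0.1216 against 0.120. The crops confirm both are white ceramic with brown lids, and they stand clear of the yellow and turquoise jars. I'll rise, turn to yaw 0 and go over the near jar.

Emit:
arm_command:
  motion:
    - [[0, 0, -0.13, 0, 0, 0.091, 1], [0, 0, -0.13, 0, 0, 0.091, 1], [0, 0, -0.13, 0, 0, 0.091, 1], [0.064, -0.1325, 0, 0, 0, 0, 1], [0.064, -0.1325, 0, 0, 0, 0, 1], [0.064, -0.1325, 0, 0, 0, 0, 1], [0.064, -0.1325, 0, 0, 0, 0, 1], [0.064, -0.1325, 0, 0, 0, 0, 1], [0.064, -0.1325, 0, 0, 0, 0, 1], [0.064, -0.1325, 0, 0, 0, 0, 1], [0.064, -0.1325, 0, 0, 0, 0, 1], [0.064, -0.1325, 0, 0, 0, 0, 1]]
  squeeze: 30

```text
time_s: 1.3
eef_pos: [0.4228, -0.1858, 0.3393]
tcp_rot: [-3.141, 0.0, 0.001]
force: [0.4, -1.2, 0.3]
finger_gap: 0.0881
finger_force: 0.0
```

Emit:
arm_command:
  motion:
    - [[0.066, -0.131, 0, 0, 0, 0, 1], [0.066, -0.131, 0, 0, 0, 0, 1], [0.066, -0.131, 0, 0, 0, 0, 1], [0.066, -0.131, 0, 0, 0, 0, 1], [0, 0, 0, 0, 0, 0, 1], [0, 0, 0, 0, 0, 0, 1], [0, 0, 0, 0, 0, 0, 1]]

```text
time_s: 2.0
eef_pos: [0.5012, -0.0311, 0.3396]
tcp_rot: [3.141, 0.0, 0.0]
force: [-0.4, -0.9, 0.3]
finger_gap: 0.0879
finger_force: 0.0
```

Run:
```python
from h import *
import cv2
c=cam("wrist");cv2.imwrite("pics/w1.png",arm.capture("wrist")[:,:,::-1])
o=arm.observe();print(o['eef_pos'],o['tcp_rot'],o['force'])
print(proj(c,[[.502,-.028,.114],[.631,-.032,.114]]))
```

```text
[ 0.50114024 -0.03140885  0.33970848] [ 3.14124637e+00  4.34781867e-05 -7.33894060e-04] [-0.36207497 -1.08321527  1.00020086]
[[277.9479611  178.48449597]
 [281.65243345  51.70976567]]
```

View pics/w1.png

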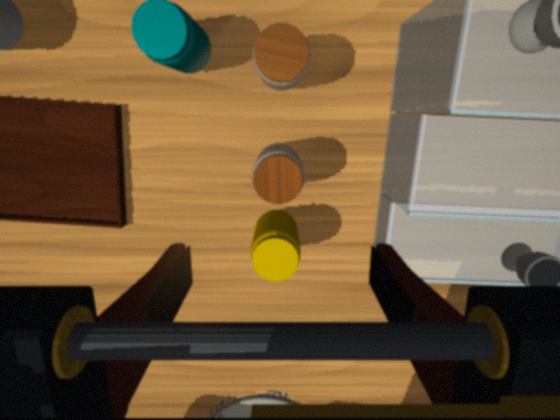

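The wrist view shows the lids at (278,177) and (281,52), within 1.5 px (about 1 mm) of prediction, so the positions are confirmed. The yellow jar is at (276,245) and the turquoise one at (165,35), neither in the fingers' way. Descending on the near jar.

Emit:
arm_command:
  motion:
    - [[0.003, -0.01, 0.14, 0, 0, 0, 1], [0, 0, 0.14, 0, 0, 0, 1], [0, 0, 0.14, 0, 0, 0, 1], [0, 0, 0.14, 0, 0, 0, 1], [0, 0, 0.14, 0, 0, 0, 1], [0, 0, 0.14, 0, 0, 0, 1], [0, 0, 0.053, 0, 0, 0, 1], [0, 0, 0.053, 0, 0, 0, 1], [0, 0, 0, 0, 0, 0, 1], [0, 0, 0, 0, 0, 0, 1]]

```text
time_s: 3.05
eef_pos: [0.5034, -0.0276, 0.0577]
tcp_rot: [3.141, -0.003, 0.001]
force: [0.5, 0.6, 0.0]
finger_gap: 0.0879
finger_force: 0.0
```

Emit:
arm_command:
  motion:
    - [[0, 0, 0, 0, 0, 0, -1], [0, 0, 0, 0, 0, 0, -1], [0, 0, 0, 0, 0, 0, -1], [0, 0, 0, 0, 0, 0, -1], [0, 0, 0, 0, 0, 0, -1], [0, 0, 0, 0, 0, 0, -1], [0, 0, 0, 0, 0, 0, -1]]
  squeeze: 30

```text
time_s: 3.75
eef_pos: [0.5029, -0.0275, 0.0566]
tcp_rot: [3.141, -0.001, 0.001]
force: [0.6, -2.0, 5.3]
finger_gap: 0.0618
finger_force: 30.0
```

Gripped at 61.8 mm. Lifting to weigh.

Emit:
arm_command:
  motion:
    - [[0, 0, -0.03, 0, 0, 0, -1], [0, 0, -0.06, 0, 0, 0, -1], [0, 0, -0.1, 0, 0, 0, -1], [0, 0, -0.12, 0, 0, 0, -1], [0, 0, -0.12, 0, 0, 0, -1], [0, 0, -0.12, 0, 0, 0, -1], [0, 0, -0.12, 0, 0, 0, -1], [0, 0, -0.06, 0, 0, 0, -1], [0, 0, 0, 0, 0, 0, -1], [0, 0, 0, 0, 0, 0, -1], [0, 0, 0, 0, 0, 0, -1], [0, 0, 0, 0, 0, 0, -1]]

```text
time_s: 4.95
eef_pos: [0.5019, -0.0271, 0.2727]
tcp_rot: [-3.141, 0.004, 0.001]
force: [-0.1, 0.4, -2.9]
finger_gap: 0.0618
finger_force: 30.0
```

Run:
```python
from h import *
F=[]
for i in range(14): F.append(np.r_[arm.observe()['force'],arm.observe()['effort'][1:3]]);arm.capture("wrist")
F=np.array(F);print(F.mean(0),F.std(0));o=arm.observe();print(o['eef_pos'],o['tcp_rot'],o['finger_gap'],o['time_s'])
```

```text
[-1.65403290e-01 -8.47998721e-03 -2.66819226e+00 -3.49761149e+01
 -4.16771625e+01] [0.45716764 0.30216165 0.58730017 0.0986229  0.09415697]
[ 0.50242219 -0.02726742  0.27490835] [ 3.14158285e+00 -1.32134179e-04  9.57100733e-04] 0.06150040747959117 5.65
```

The scale reads about 0.27 kg (2.67±0.16 N), so the near jar is light and goes on the tray.

Emit:
arm_command:
  motion:
    - [[0.007, -0.05, 0, 0, 0, 0, -1], [0, -0.1, 0, 0, 0, 0, -1], [0, -0.12, 0, 0, 0, 0, -1], [0, -0.13, 0, 0, 0, 0, -1], [0, -0.13, 0, 0, 0, 0, -1], [0, -0.13, 0, 0, 0, 0, -1], [0, -0.12, 0, 0, 0, 0, -1], [0, -0.1, 0, 0, 0, 0, -1], [0, -0.054, 0, 0, 0, 0, -1], [0, 0, 0, 0, 0, 0, -1], [0, 0, 0, 0, 0, 0, -1]]

```text
time_s: 6.75
eef_pos: [0.5044, 0.2523, 0.2747]
tcp_rot: [3.141, 0.0, 0.001]
force: [-0.1, -0.0, -2.6]
finger_gap: 0.0617
finger_force: 30.0
```

Emit:
arm_command:
  motion:
    - [[0, 0, 0.06, 0, 0, 0, -1], [0, 0, 0.09, 0, 0, 0, -1], [0, 0, 0.1, 0, 0, 0, -1], [0, 0, 0.1, 0, 0, 0, -1], [0, 0, 0.1, 0, 0, 0, -1], [0, 0, 0.09, 0, 0, 0, -1], [0, 0, 0.07, 0, 0, 0, -1], [0, 0, 0.04, 0, 0, 0, -1], [0, 0, 0.02, 0, 0, 0, -1], [0, 0, 0, 0, 0, 0, -1], [0, 0, 0, 0, 0, 0, -1]]

```text
time_s: 7.85
eef_pos: [0.505, 0.253, 0.0753]
tcp_rot: [-3.141, -0.002, 0.001]
force: [-0.4, 0.3, -2.4]
finger_gap: 0.0623
finger_force: 30.0
```

Emit:
arm_command:
  motion:
    - [[0, 0, 0.008, 0, 0, 0, -1], [0, 0, 0.008, 0, 0, 0, -1], [0, 0, 0.007, 0, 0, 0, -1], [0, 0, 0, 0, 0, 0, -1], [0, 0, 0, 0, 0, 0, -1]]

```text
time_s: 8.35
eef_pos: [0.5042, 0.253, 0.0668]
tcp_rot: [3.141, 0.0, 0.001]
force: [0.4, 0.9, -3.4]
finger_gap: 0.0616
finger_force: 30.0
```

Emit:
arm_command:
  motion:
    - [[0, 0, 0.006, 0, 0, 0, -1], [0, 0, 0, 0, 0, 0, -1], [0, 0, 0, 0, 0, 0, -1]]

```text
time_s: 8.65
eef_pos: [0.5042, 0.2529, 0.0651]
tcp_rot: [3.142, 0.0, 0.001]
force: [-0.8, 0.1, -2.5]
finger_gap: 0.0615
finger_force: 30.0
```

Emit:
arm_command:
  motion:
    - [[0, 0, 0.006, 0, 0, 0, -1], [0, 0, 0, 0, 0, 0, -1], [0, 0, 0, 0, 0, 0, -1]]

```text
time_s: 8.95
eef_pos: [0.5042, 0.2529, 0.0632]
tcp_rot: [3.141, 0.0, 0.001]
force: [0.6, -0.2, -3.2]
finger_gap: 0.0614
finger_force: 30.0
```

Not touching yet, since the scale still carries the weight. Going on in 1 mm steps.

Emit:
arm_command:
  motion:
    - [[0, 0, 0.004, 0, 0, 0, -1], [0, 0, 0, 0, 0, 0, -1], [0, 0, 0, 0, 0, 0, -1]]

```text
time_s: 9.25
eef_pos: [0.5045, 0.253, 0.0627]
tcp_rot: [-3.141, -0.001, 0.001]
force: [-0.9, -0.2, 0.7]
finger_gap: 0.0618
finger_force: 30.0
```

Emit:
arm_command:
  motion:
    - [[0, 0, 0.004, 0, 0, 0, -1], [0, 0, 0, 0, 0, 0, -1], [0, 0, 0, 0, 0, 0, -1]]

```text
time_s: 9.55
eef_pos: [0.5046, 0.253, 0.0626]
tcp_rot: [-3.141, -0.001, 0.001]
force: [-2.7, -2.3, 5.6]
finger_gap: 0.0619
finger_force: 30.0
```

Emit:
arm_command:
  motion:
    - [[0, 0, 0.003, 0, 0, 0, -1], [0, 0, 0, 0, 0, 0, -1], [0, 0, 0, 0, 0, 0, -1]]

```text
time_s: 9.85
eef_pos: [0.5047, 0.253, 0.0626]
tcp_rot: [-3.141, -0.002, 0.001]
force: [-3.4, -4.0, 8.8]
finger_gap: 0.062
finger_force: 30.0
```

Seated, floor at about 6 mm. I'll unload, open and rise.

Emit:
arm_command:
  motion:
    - [[0, 0, -0.006, 0, 0, 0, -1], [0, 0, 0, 0, 0, 0, -1], [0, 0, 0, 0, 0, 0, 1], [0, 0, 0, 0, 0, 0, 1], [0, 0, 0, 0, 0, 0, 1], [0, 0, 0, 0, 0, 0, 1], [0, 0, 0, 0, 0, 0, 1]]

```text
time_s: 10.55
eef_pos: [0.5042, 0.2529, 0.0616]
tcp_rot: [3.141, 0.0, 0.001]
force: [-0.5, -0.5, 0.1]
finger_gap: 0.0878
finger_force: 0.0
```

Emit:
arm_command:
  motion:
    - [[0, 0, -0.04, 0, 0, 0, 1], [0, 0, -0.08, 0, 0, 0, 1], [0, 0, -0.12, 0, 0, 0, 1], [0, 0, -0.14, 0, 0, 0, 1], [0, 0, -0.14, 0, 0, 0, 1], [0, 0, -0.14, 0, 0, 0, 1], [0, 0, -0.14, 0, 0, 0, 1], [0, 0, 0, 0, 0, 0, 1], [0, 0, 0, 0, 0, 0, 1]]

```text
time_s: 11.45
eef_pos: [0.5046, 0.2531, 0.3038]
tcp_rot: [-3.14, -0.003, 0.001]
force: [0.6, -0.4, -1.4]
finger_gap: 0.0877
finger_force: 0.0
```

Emit:
arm_command:
  motion:
    - [[0.042, 0.095, 0, 0, 0, 0, 1], [0.042, 0.095, 0, 0, 0, 0, 1], [0.042, 0.095, 0, 0, 0, 0, 1], [0.042, 0.095, 0, 0, 0, 0, 1], [0.042, 0.095, 0, 0, 0, 0, 1], [0.042, 0.095, 0, 0, 0, 0, 1], [0.042, 0.095, 0, 0, 0, 0, 1], [0.042, 0.095, 0, 0, 0, 0, 1], [0.042, 0.095, 0, 0, 0, 0, 1], [0.042, 0.095, 0, 0, 0, 0, 1], [0, 0, 0, 0, 0, 0, 1], [0, 0, 0, 0, 0, 0, 1]]

```text
time_s: 12.65
eef_pos: [0.6302, -0.0323, 0.2995]
tcp_rot: [-3.141, 0.004, -0.0]
force: [0.2, 0.5, -0.1]
finger_gap: 0.0873
finger_force: 0.0
```

Run:
```python
from h import *
import cv2
c=cam("wrist");w=arm.capture("wrist")[:,:,::-1].copy();P=proj(c,[[.631,-.032,.114]]);print(P)
o=arm.observe();print(o['eef_pos'],o['tcp_rot'],o['force'])
cv2.drawMarker(w,tuple(P[0].astype(int)),(0,255,0))
t=arm.capture("top")[100:310,100:380,::-1]
cv2.imwrite("pics/m2.png",np.vstack([cv2.resize(w,(400,300)),cv2.resize(t,(400,300))]))
```

```text
[[280.73704739 185.354876  ]]
[ 0.63008121 -0.03148562  0.30029246] [-3.14084688e+00  2.70060672e-03  9.71853252e-04] [ 0.10401168 -0.53404609 -0.37612575]
```

View pics/m2.png

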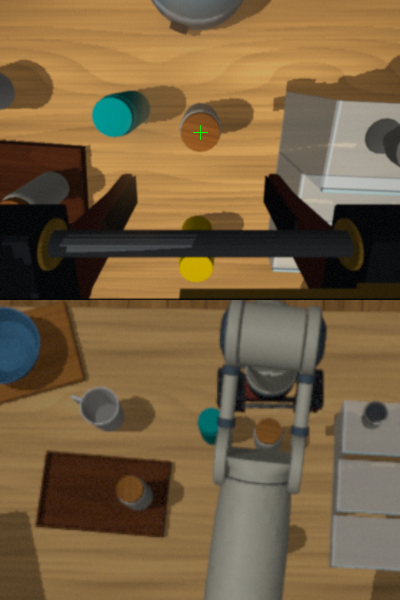

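The top view shows the first jar upright on the tray at about (130,490) in this mosaic. The far jar's lid sits under the predicted mark at (200,132), and the turquoise jar at (115,115) leaves about 26 mm for the finger. Descending.

Emit:
arm_command:
  motion:
    - [[0.003, 0, 0.12, 0, 0, 0, 1], [0, 0, 0.14, 0, 0, 0, 1], [0, 0, 0.14, 0, 0, 0, 1], [0, 0, 0.14, 0, 0, 0, 1], [0, 0, 0.12, 0, 0, 0, 1], [0, 0, 0.08, 0, 0, 0, 1], [0, 0, 0.05, 0, 0, 0, 1], [0, 0, 0.022, 0, 0, 0, 1], [0, 0, 0, 0, 0, 0, 1], [0, 0, 0, 0, 0, 0, 1]]

```text
time_s: 13.75
eef_pos: [0.6323, -0.0317, 0.0601]
tcp_rot: [3.141, -0.003, 0.001]
force: [-0.1, 0.2, 0.4]
finger_gap: 0.088
finger_force: 0.0
```

Emit:
arm_command:
  motion:
    - [[0, 0, 0, 0, 0, 0, -1], [0, 0, 0, 0, 0, 0, -1], [0, 0, 0, 0, 0, 0, -1], [0, 0, 0, 0, 0, 0, -1], [0, 0, 0, 0, 0, 0, -1], [0, 0, 0, 0, 0, 0, -1], [0, 0, 0, 0, 0, 0, -1]]
  squeeze: 35

```text
time_s: 14.45
eef_pos: [0.6317, -0.0321, 0.0587]
tcp_rot: [3.141, -0.001, 0.001]
force: [-0.2, -1.0, 2.7]
finger_gap: 0.0612
finger_force: 35.0
```

Emit:
arm_command:
  motion:
    - [[0, 0, -0.03, 0, 0, 0, -1], [0, 0, -0.06, 0, 0, 0, -1], [0, 0, -0.1, 0, 0, 0, -1], [0, 0, -0.12, 0, 0, 0, -1], [0, 0, -0.12, 0, 0, 0, -1], [0, 0, -0.12, 0, 0, 0, -1], [0, 0, -0.12, 0, 0, 0, -1], [0, 0, -0.06, 0, 0, 0, -1], [0, 0, 0, 0, 0, 0, -1], [0, 0, 0, 0, 0, 0, -1], [0, 0, 0, 0, 0, 0, -1], [0, 0, 0, 0, 0, 0, -1]]

```text
time_s: 15.65
eef_pos: [0.6309, -0.0319, 0.2744]
tcp_rot: [-3.141, 0.004, 0.001]
force: [0.7, -0.4, -6.9]
finger_gap: 0.0611
finger_force: 35.0
```

Run:
```python
from h import *
F=[]
for i in range(14): F.append(arm.observe()['force']);arm.capture("wrist")
F=np.array(F);print(F.mean(0),F.std(0));o=arm.observe();print(o['eef_pos'],o['tcp_rot'],o['finger_gap'],o['time_s'])
```

```text
[-0.09659371 -0.08447694 -6.95715841] [0.53744507 0.56305498 0.47335707]
[ 0.63142137 -0.03193051  0.27729272] [-3.14158793e+00 -8.82124295e-05  9.28646227e-04] 0.061024967193282764 16.35
```

About 0.71 kg (6.96±0.13 N), so the far jar is heavy and goes on the middle tier at y=+70, world (0.514,-0.246). I'll pull back in x first, then go across, keeping clear of the egg cups.

Emit:
arm_command:
  motion:
    - [[-0.05, 0, -0.02, 0, 0, 0, -1], [-0.09, 0, -0.02, 0, 0, 0, -1], [-0.1, 0, -0.02, 0, 0, 0, -1], [-0.1, 0, -0.02, 0, 0, 0, -1], [-0.051, 0.05, -0.02, 0, 0, 0, -1], [0, 0.09, 0, 0, 0, 0, -1], [0, 0.11, 0, 0, 0, 0, -1], [0, 0.11, 0, 0, 0, 0, -1], [0, 0.11, 0, 0, 0, 0, -1], [0, 0.11, 0, 0, 0, 0, -1], [0, 0.09, 0, 0, 0, 0, -1], [0, 0.043, 0, 0, 0, 0, -1]]

```text
time_s: 17.55
eef_pos: [0.5139, -0.2482, 0.3069]
tcp_rot: [3.141, 0.001, -0.001]
force: [0.4, -0.1, -6.1]
finger_gap: 0.061
finger_force: 35.0
```

Emit:
arm_command:
  motion:
    - [[0, 0, 0, 0, 0, 0, -1], [0, 0, 0, 0, 0, 0, -1], [0, 0, 0, 0, 0, 0, -1]]

```text
time_s: 17.85
eef_pos: [0.5145, -0.2448, 0.3076]
tcp_rot: [-3.141, -0.0, 0.002]
force: [0.0, -1.1, -6.5]
finger_gap: 0.0611
finger_force: 35.0
```

Run:
```python
from h import *
import cv2
c=cam("wrist");w=arm.capture("wrist")[:,:,::-1].copy()
o=arm.observe();print(o['eef_pos'],o['tcp_rot'],o['force'])
v=np.array([.5112,-.3159,-.0446]);k,q=np.cos(v[2]),np.sin(v[2])
for X,Z in ((0,.12),(.11,.18)):
    l=np.array([[X+a,b] for a,b in ((.054,.14),(.054,-.14),(-.054,-.14),(-.054,.14))])
    P=np.c_[v[0]+k*l[:,0]-q*l[:,1],v[1]+q*l[:,0]+k*l[:,1],np.full(4,Z)]
    cv2.polylines(w,[proj(c,P).round().astype(int)],True,(0,255,0),1)
cv2.imwrite("pics/w3.png",w)
```

```text
[ 0.5145552  -0.24477455  0.3076692 ] [-3.14151471e+00 -6.54960407e-04  2.56358644e-03] [-1.03965939 -0.47668204 -7.65501205]
```

View pics/w3.png

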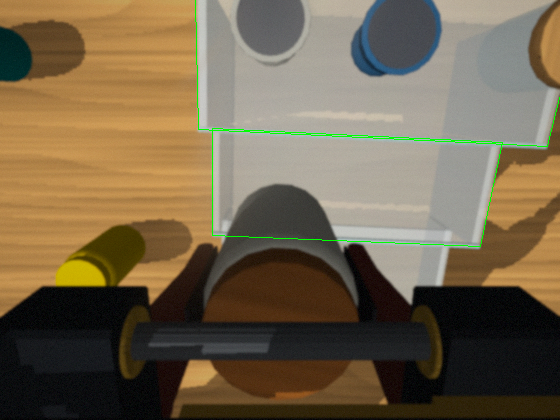

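The projected outlines lie on the board edges: middle board (213,130)–(480,246), top board edge at y≈135. The egg cups at the top are clear of the jar. Lowering.

Emit:
arm_command:
  motion:
    - [[0, 0, 0.04, 0, 0, 0, -1], [0, 0, 0.07, 0, 0, 0, -1], [0, 0, 0.08, 0, 0, 0, -1], [0, 0, 0.08, 0, 0, 0, -1], [0, 0, 0.06, 0, 0, 0, -1], [0, 0, 0.04, 0, 0, 0, -1], [0, 0, 0.02, 0, 0, 0, -1], [0, 0, 0.01, 0, 0, 0, -1], [0, 0, 0, 0, 0, 0, -1], [0, 0, 0, 0, 0, 0, -1]]

```text
time_s: 18.9
eef_pos: [0.5147, -0.2461, 0.1884]
tcp_rot: [3.141, -0.002, 0.001]
force: [0.3, -0.5, -5.9]
finger_gap: 0.0614
finger_force: 35.0
```

Emit:
arm_command:
  motion:
    - [[0, 0, 0.006, 0, 0, 0, -1], [0, 0, 0.006, 0, 0, 0, -1], [0, 0, 0, 0, 0, 0, -1], [0, 0, 0, 0, 0, 0, -1]]

```text
time_s: 19.3
eef_pos: [0.5143, -0.246, 0.1836]
tcp_rot: [-3.141, 0.0, 0.001]
force: [-0.5, -0.1, -6.9]
finger_gap: 0.0613
finger_force: 35.0
```

Emit:
arm_command:
  motion:
    - [[0, 0, 0.006, 0, 0, 0, -1], [0, 0, 0, 0, 0, 0, -1], [0, 0, 0, 0, 0, 0, -1]]

```text
time_s: 19.6
eef_pos: [0.5143, -0.2459, 0.1817]
tcp_rot: [-3.141, 0.0, 0.001]
force: [-0.2, -0.6, -7.5]
finger_gap: 0.0613
finger_force: 35.0
```

Emit:
arm_command:
  motion:
    - [[0, 0, 0.004, 0, 0, 0, -1], [0, 0, 0, 0, 0, 0, -1], [0, 0, 0, 0, 0, 0, -1]]

```text
time_s: 19.9
eef_pos: [0.5143, -0.2459, 0.1806]
tcp_rot: [-3.142, 0.0, 0.001]
force: [0.4, -0.9, -7.4]
finger_gap: 0.0611
finger_force: 35.0
```

Emit:
arm_command:
  motion:
    - [[0, 0, 0.004, 0, 0, 0, -1], [0, 0, 0, 0, 0, 0, -1], [0, 0, 0, 0, 0, 0, -1]]

```text
time_s: 20.2
eef_pos: [0.5143, -0.2459, 0.1794]
tcp_rot: [-3.142, 0.0, 0.001]
force: [-0.4, -0.5, -7.0]
finger_gap: 0.0612
finger_force: 35.0
```

Emit:
arm_command:
  motion:
    - [[0, 0, 0.004, 0, 0, 0, -1], [0, 0, 0, 0, 0, 0, -1], [0, 0, 0, 0, 0, 0, -1]]

```text
time_s: 20.5
eef_pos: [0.5144, -0.246, 0.1787]
tcp_rot: [3.141, -0.001, 0.001]
force: [-0.9, 0.2, -4.4]
finger_gap: 0.061
finger_force: 35.0
```

Touching at 0.1787, exactly as expected. A final millimetre, then I'll release and rise.

Emit:
arm_command:
  motion:
    - [[0, 0, 0.003, 0, 0, 0, -1], [0, 0, 0, 0, 0, 0, -1], [0, 0, 0, 0, 0, 0, -1]]

```text
time_s: 20.8
eef_pos: [0.5145, -0.246, 0.1787]
tcp_rot: [3.141, -0.001, 0.001]
force: [-3.0, 1.1, 4.0]
finger_gap: 0.061
finger_force: 35.0
```

Emit:
arm_command:
  motion:
    - [[0, 0, 0, 0, 0, 0, 1], [0, 0, 0, 0, 0, 0, 1], [0, 0, 0, 0, 0, 0, 1], [0, 0, 0, 0, 0, 0, 1], [0, 0, 0, 0, 0, 0, 1]]

```text
time_s: 21.3
eef_pos: [0.5144, -0.2459, 0.1772]
tcp_rot: [-3.142, 0.0, 0.001]
force: [-0.1, -0.1, 0.3]
finger_gap: 0.0873
finger_force: 0.0
```

Emit:
arm_command:
  motion:
    - [[0, 0, -0.04, 0, 0, 0, 1], [0, 0, -0.08, 0, 0, 0, 1], [0, 0, -0.12, 0, 0, 0, 1], [0, 0, -0.12, 0, 0, 0, 1], [0, 0, -0.12, 0, 0, 0, 1], [0, 0, -0.08, 0, 0, 0, 1], [-0.06, -0.12, 0, 0, 0, 0, 1], [-0.06, -0.12, 0, 0, 0, 0, 1], [-0.06, -0.12, 0, 0, 0, 0, 1], [-0.06, -0.12, 0, 0, 0, 0, 1], [0, 0, 0, 0, 0, 0, 1], [0, 0, 0, 0, 0, 0, 1]]

```text
time_s: 22.5
eef_pos: [0.442, -0.1015, 0.3468]
tcp_rot: [3.141, -0.003, 0.002]
force: [-0.0, 0.7, 0.3]
finger_gap: 0.0876
finger_force: 0.0
```

Run:
```python
from h import *
import cv2
print(arm.observe()['finger_gap'])
cv2.imwrite("pics/s4.png",np.vstack([cv2.resize(arm.capture("scene")[100:310,50:450,::-1],(560,294)),cv2.resize(arm.capture("top")[100:310,100:500,::-1],(560,294))]))
```

```text
0.08760184983200747
```

View pics/s4.png

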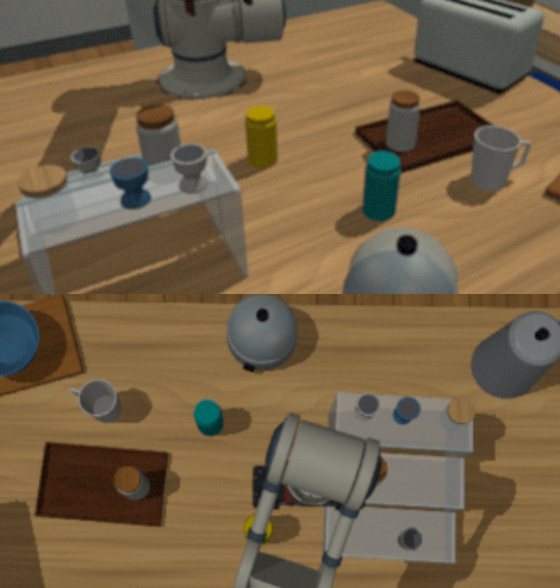

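The heavy jar stands upright on the middle tier, at (158,132). The light jar stands upright on the tray, at (403,120). The egg cups, glass jar and beaker have not moved, and the gripper is clear. Handing in.

```bash
python3 -c "
from cell import arm
print(arm.hand_in())"
```

```text
the job is handed in; nothing more can be done
None
```

I handed the job in at about 22.6 s: the heavier jar (about 0.71 kg) stands on the middle tier and the lighter one (about 0.27 kg) on the refill tray, both upright, and the last pictures show the egg cups, glass jar and beaker where they were.

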